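Park the index plunger and slide the tube rack under the scanner

ROBOT

A 7-joint arm with a two-finger parallel gripper is mounted at the origin on the work surface. World frame = base frame: x ahead of the robot, y to its left, z up, the work surface at z = 0. Lengths are in m, angles in degrees, forces in N, time in s.
With the tool pointing down it reaches from about 0.425 to 1.025 m from the base axis. Payload 3.6 kg.
Tool frame: the origin (TCP) lies at the very end of the fingers, on their centre line; the grasp point (between the pads) lies 19 mm behind it; x points along the fingers, y is the direction in which the jaws open and shut, and the axes are right-handed (so a half turn about x gives the same grasp; the last joint's range is limited). The gripper opens to 85 mm and grips with 20 to 120 N. Pads are 22 mm wide; open, the fingers measure 114 mm over their backs; the gripper's body (76 mm by 85 mm) begins 54 mm behind the grasp point. The pads swing forward as they close: fully open they stand 13 mm farther back than shut.
Start: joints at [-68.898, 33.873, 2.773, 92.16, -1.908, 54.013, -1.931], TCP at [0.323, 0.649, 0.231] pointing down, gripper open.
Joint ranges: [-153.93, 153.93], [-27.13, 128.08], [-72.61, 78.16], [10.71, 143.7], [-87.88, 267.88], [4.46, 118.87], [-176.78, 176.78]. Speed limits (degrees/s): [147.25, 147.25, 180, 180, 180, 180, 180].

INTERFACE

Orientations are given as [roll, pitch, yaw] about the fixed x, y, z axes, in that order (R = Rz(yaw) Ry(pitch) Rx(roll)).
In Python, from workcell import manip gives the robot as it stands.
- The arm moves only by the tool move_arm, never from a script. Its argument "rows" is text: rows parted by semicolons, each of 7 numbers parted by spaces: the turn, a rotation vector about the tool's x, y, z in degrees, then the shift along the tool's x, y, z in mm, then the closure, from 0 (fully open) to 1 (shut). In form: ax ay az dx dy dz fingers; .... A call has 1 to 5 rows; each row is the pose to reach, as a shift and turn from the pose measured when the call began, along the tool's axes at that moment; what a row does not reach only later rows make up. A row lasts 1/10 s, in which the tool goes at most 50 mm and 8.59 degrees, less where a joint would pass 70% of its speed; a pose out of reach is approached as far as the arm can. A call with a gripper value outside its range is refused whole. The fingers move at their own pace and stop on an object; "newtons" is the grip in N (left out, the last holds). Time passes only in rows, so rows that repeat a pose let the fingers close. It gives the time, the measured TCP pose, the force and the opening at its end, in the units of the state.
- manip.state(): the state, without advancing time (a new reading comes with each control period).
- manip.get_image(name): name is "side" or "top"; returns the picture (384x512x3 uint8, blue, green, red); there is no depth.
- manip.camera_model(name): a dict with "fx", "fy", "cx", "cy" (pixels), "R" (3x3) and "t" (3): a world point X has camera coordinates R X + t. Camera axes: x right, y down, z forward; pixel columns grow to the right and rows downward; lengths in m; the calibration is good to about 2 mm. A picture is of the moment at which its call begins. camera_model takes no time and is no camera call.
- manip.finish_job(): hands the job in, once; it reports no verdict.
The state is a dict: "time": time; "joint_pos": joint angles; "dq": joint speeds; "effort": joint torques, N m; "position": TCP position; "eef_rot": TCP orientation; "contact_force": force on the tool from outside, world axes, zero at the start; "moment": the same for the moment, N m; "finger_gap": finger opening in m.
Only numpy, scipy, OpenCV 4.12 (cv2) and the standard library are available. Lean on these libraries where they do the work, as an engineer would, in place of code of your own. Each camera call takes 0.05 s, during which the arm holds its last target. There are 200 camera calls.

TASK

Free the tube-rack carriage: pull the red wing knob of its sprung index plunger straight up, twist it clockwise (seen from above) and let it down into the rest notch, so that it stays retracted when you let go; do not force the plunger against its sleeve. Then slide the rack carriage gently fully home under the scanner head, leave the plunger parked, and leave the flask, bottle, jar and tip box around it where they are.

Things in the scene. Friction and masses are not known exactly. Their poses are not given: they have to be found in the camera images.
- station: Fixed white scanner station: base plate 200 (x) x 360 (y) x 14 mm; origin on the table; the plate spans its y -190 to +170 mm. Scanner head on a rear column at y = 80 mm, x -30 to 100 mm, 138 to 190 mm high. A grey bracket at x = 0, y = -140 mm carries the upright plunger. Its +y is the way the carriage slides home; z up.
- carriage (a joint): Travel in m of the aluminium carriage with its green tube rack (caps to 105 mm above the table) along station +y: 0 = locked start, 0.100 = fully home at the end stop. It takes about 2 N to slide once the plunger is lifted more than 5 mm; else it is locked (1.5 mm play).
- handle (a point): Middle of the grip zone of the carriage's upright orange handle, 68 mm above the table, at station x = -95 mm. A post 24 (station x) x 14 (station y) mm; top 18 mm above this point, foot 38 mm below it. Moves with the carriage; axes as the station's.
- plunger (a joint): Lift in m of the sprung plunger: 0 = down, locking the carriage. The spring pulls it down with about 6 N, rising 0.12 N per mm. The knob's cross-pin clears the sleeve's inner lip at a lift between 12 and 28 mm, different each time; 4.5 mm further up it meets the rigid end cap, felt as a sharp rise of the pull. It twists only 1.5 to 4.5 mm below the cap (a step blocks it nearer). Rest notch: 5 mm below the lip.
- wing (a joint): Twist of the wing knob in rad, positive clockwise from above; 0 = locked, wing along station x, with about 0.17 play either way. The rest notch is centred on 1.22 (70 degrees) with 0.08 play either way; a wall stops the pin at 1.30. It twists with almost no torque at the right lift; it cannot go anticlockwise.
- wing_grip (a point): Grip point of the red wing knob, on the plunger's axis: an upright plate 36 long (this frame's x) x 10 thick (this y) x 30 mm high; top 10 mm above this point, underside 20 mm below. 120 mm above the table with the plunger down; rises and turns with the knob.
- bracket (a point): Point on the plunger's axis on top of the grey bracket, 50 mm above the table; axes as the station's. Above it stands the brass bayonet sleeve, 39 mm across, set to a different height each time (not measured): its flat top is 80 to 96 mm above the table. The cross-pin runs inside it. More than 20 N between pin and sleeve, up, down or in twist, damages it.
- flask: Green conical flask, 72 mm across, 100 mm tall, origin under its centre; leave alone.
- tipbox: Blue pipette-tip box 80 x 120 x 55 mm, origin under its centre; leave alone.
- bottle: Amber bottle 52 mm across, 110 mm tall, origin under its centre; leave alone.
- jar: White jar 54 mm across, 60 mm tall, origin under its centre; leave alone.

How it is judged:
By the outcome, as a careful person would: the job done as asked, in the order asked, and still so for the second after the job is handed in, with the robot touching nothing.
It also fails if it takes over 61 s, if anything falls off the work surface, if the arm or the gripper's body presses on something with over 40 N, if the wrist force passes 120 N, or if a joint passes its speed limit or range.

## Working session

There is one attempt and no reset: what is moved stays moved. The work goes in short steps, Python scripts to look and compute and a tool call to move; the robot and the scene stay as the last step left them, time stands still between calls to the robot, and variables do not carry over. Pictures are saved under pics/ and viewed, about 8 in all and at most 12, crops included, and the job is handed in when it is done.

Besides the shell and the picture viewer there is one more tool, called after "Emit:" as name(argument=value, ...) on one line, values as JSON. move_arm: Moves the arm, as the interface text tells. Its arguments: {"type":"object","properties":{"rows":{"type":"string"},"newtons":{"type":"number"}},"required":["rows"]}

```bash
mkdir -p pics; ls; python3 - <<'E'
from workcell import manip
import cv2
for n in("side","top"):
    cv2.imwrite(f"pics/{n}0.png",manip.get_image(n)); print(n,manip.camera_model(n))
s=manip.state();print(s["position"],s["eef_rot"],s["contact_force"],s["finger_gap"],s["time"])
E
```

```text
pics
side {'fx': 415.4411080419374, 'fy': 415.4411080419374, 'cx': 268.2940029929093, 'cy': 196.37786655946158, 'R': array([[ 0.84983093, -0.52687752,  0.01369207],
       [-0.30653663, -0.51522955, -0.80035855],
       [ 0.42874549,  0.67597233, -0.59936526]]), 't': array([-0.49400869,  0.31797484,  1.0238438 ])}
top {'fx': 425.91531438786893, 'fy': 425.91531438786893, 'cx': 252.33639724592467, 'cy': 202.31710444633777, 'R': array([[-0.01600577, -0.99985106, -0.00645555],
       [-0.99615291,  0.01650224, -0.08606423],
       [ 0.08615794,  0.00505319, -0.99626868]]), 't': array([0.07258564, 0.63486763, 1.12618565])}
[0.32269842 0.64839806 0.23024684] [ -86.85552916   89.88463535 -113.31121183] [-1.11360677  0.22698536 -0.17534019] 0.08558661731951044 0.1
```

View pics/top0.png

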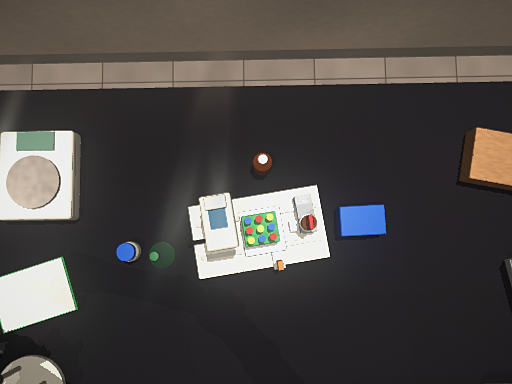

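View pics/side0.png

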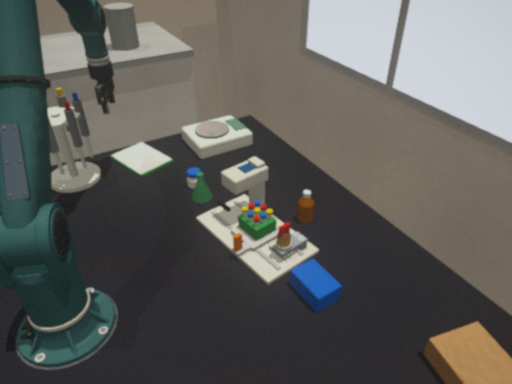

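Top view: the station plate has corners near (190,207), (319,186), (329,258) and (199,278), the red wing is at (310,222) and the orange handle at (280,265). The side view shows the wing at (285,229) and the handle at (238,241).

```bash
cat > h.py <<'E'
import numpy as np, cv2
from workcell import manip
def ray(n,uv):
    c=manip.camera_model(n);R,t=c["R"],c["t"]
    d=R.T@np.array([(uv[0]-c["cx"])/c["fx"],(uv[1]-c["cy"])/c["fy"],1]);return -R.T@t,d
def onz(n,uv,z):
    o,d=ray(n,uv);return o+d*(z-o[2])/d[2]
def proj(n,X):
    c=manip.camera_model(n);p=c["R"]@np.array(X)+c["t"];return [c["fx"]*p[0]/p[2]+c["cx"],c["fy"]*p[1]/p[2]+c["cy"]]
def tri(a,b):
    (o,d),(p,e)=ray("top",a),ray("side",b)
    s=np.linalg.lstsq(np.c_[d,-e],p-o,rcond=None)[0];return (o+d*s[0]+p+e*s[1])/2,np.linalg.norm(o+d*s[0]-p-e*s[1])
def blobs(im,lo,hi,box,mn=8):
    x0,y0,x1,y1=box;h=cv2.cvtColor(im,cv2.COLOR_BGR2HSV)[y0:y1,x0:x1]
    m=cv2.inRange(h,lo,hi)
    n,l,s,c=cv2.connectedComponentsWithStats(m)
    return [(s[i][:5]+[x0,y0,0,0,0],(c[i]+[x0,y0]).round(1),cv2.minAreaRect((np.argwhere(l==i)[:,::-1]).astype(np.float32))[1:]) for i in range(1,n) if s[i][4]>=mn]
E
python3 - <<'E'
from h import *
t=cv2.imread("pics/top0.png");s=cv2.imread("pics/side0.png")
for nm,im,b in(("top",t,(180,170,340,290)),("side",s,(190,190,330,280))):
    print(nm,"red",blobs(im,(0,150,60),(4,255,255),b),blobs(im,(172,130,60),(180,255,255),b));print("orange",blobs(im,(7,170,120),(16,255,255),b))
h=cv2.cvtColor(t,cv2.COLOR_BGR2HSV)
m=cv2.inRange(h,(0,0,150),(180,60,255));m[:,:180]=0;m[:,340:]=0;m[:180]=0;m[290:]=0
c=max(cv2.findContours(m,0,2)[0],key=cv2.contourArea)
hull=cv2.convexHull(c);ap=cv2.approxPolyDP(hull,4,True)[:,0];print([(tuple(p),onz("top",p,.014).round(4)) for p in ap])
a=cv2.resize(t[180:285,185:335],None,fx=5,fy=5,interpolation=cv2.INTER_CUBIC);cv2.imwrite("pics/tc.png",a)
a=cv2.resize(s[190:280,190:325],None,fx=5.9,fy=5.9,interpolation=cv2.INTER_CUBIC);cv2.imwrite("pics/sc.png",a)
E
```

```text
top red [(array([308, 215,   6,  14,  56]), array([310.8, 221.3]), ((13.480716705322266, 3.945575714111328), 80.53767395019531)), (array([256, 216,   6,   6,  30]), array([258.6, 218.6]), ((5.0, 5.0), 90.0)), (array([246, 227,   7,   7,  35]), array([249.1, 230.3]), ((6.0, 6.0), 90.0)), (array([270, 233,   7,   7,  33]), array([272.9, 236.4]), ((4.949747085571289, 6.363961219787598), 45.0))] []
orange []
side red [(array([249, 203,   5,   6,  22]), array([250.9, 205.5]), ((5.0, 4.0), 90.0)), (array([261, 204,   6,   6,  27]), array([263.5, 206.5]), ((5.0, 5.0), 90.0)), (array([254, 216,   5,   6,  21]), array([255.9, 218.1]), ((4.242640495300293, 4.242640495300293), 45.0)), (array([279, 222,  11,  14,  91]), array([284.1, 228.2]), ((8.713146209716797, 14.302711486816406), 9.462322235107422))] []
orange [(array([301, 198,  12,   8,  67]), array([307., 202.]), ((6.9296464920043945, 11.030865669250488), 81.8698959350586)), (array([234, 234,   7,  16,  74]), array([237.7, 240.5]), ((15.0, 6.0), 90.0))]
[((np.int32(316), np.int32(185)), array([ 0.682 , -0.1134,  0.014 ])), ((np.int32(329), np.int32(256)), array([ 0.4878, -0.143 ,  0.014 ])), ((np.int32(275), np.int32(269)), array([0.4552, 0.0039, 0.014 ])), ((np.int32(199), np.int32(277)), array([0.437 , 0.2097, 0.014 ])), ((np.int32(188), np.int32(207)), array([0.6272, 0.2388, 0.014 ])), ((np.int32(200), np.int32(197)), array([0.6542, 0.2058, 0.014 ]))]
```

View pics/tc.png

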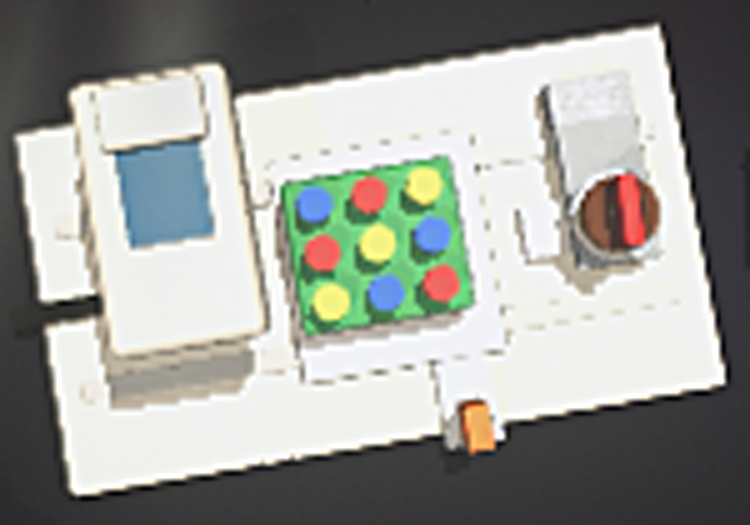

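View pics/sc.png

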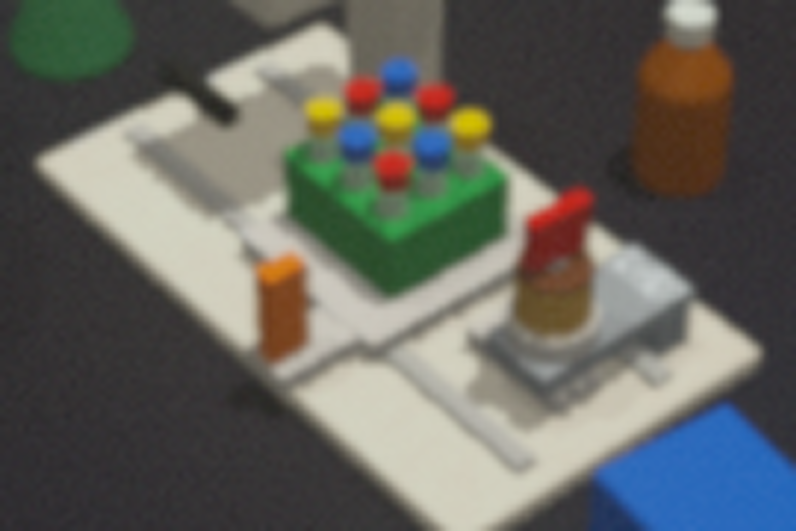

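```bash
python3 - <<'E'
from h import *
t=cv2.imread("pics/top0.png")
print(t[258:272,272:288][::3,::3].tolist()[:3])
print("or",blobs(t,(5,120,60),(20,255,255),(270,250,295,280),5))
W=onz("top",(311,221.8),.128);print("wing top",W,"tri",tri((311,221.8),(284.4,228)))
y=np.radians(8.4);X=np.array([np.cos(y),np.sin(y)]);Y=np.array([-X[1],X[0]])
cs=[onz("top",p,.014)[:2] for p in((317,185),(330.4,256.6),(199.8,279),(188.3,206.5))]
w=[np.array(v) for v in((.1,-.19),(-.1,-.19),(-.1,.17),(.1,.17))]
# rigid fit
A=np.array(w);B=np.array(cs);a=A-A.mean(0);b=B-B.mean(0)
th=np.arctan2((a[:,0]*b[:,1]-a[:,1]*b[:,0]).sum(),(a*b).sum());R=np.array([[np.cos(th),-np.sin(th)],[np.sin(th),np.cos(th)]])
o=B.mean(0)-R@A.mean(0);print("yaw",np.degrees(th),"org",o,"res",(B-(A@R.T+o)).round(4).tolist())
print("plunger",o+R@[0,-.14],"handle x line",o+R@[-.095,0])
p=onz("top",(280.5,265.3),.086);print("handle",p,"station",R.T@(p[:2]-o))
P=o+R@[0,-.14]
for z in(.12,):print("proj side",proj("side",[*P,z]),proj("top",[*P,.13]))
print("wing from top edge",R.T@(W[:2]-o))
E
```

```text
[[[146, 158, 165], [246, 243, 242], [245, 248, 245], [247, 248, 245], [235, 242, 241], [240, 242, 241]], [[240, 244, 243], [255, 252, 249], [60, 109, 201], [84, 172, 247], [244, 244, 242], [240, 242, 241]], [[244, 247, 245], [160, 171, 177], [90, 171, 253], [95, 175, 238], [255, 255, 250], [69, 78, 84]]]
or [(array([277, 260,   7,  11,  56]), array([279.8, 264.7]), ((10.040916442871094, 5.515433311462402), 81.8698959350586))]
wing top [ 0.57678334 -0.08182371  0.128     ] tri (array([ 0.57820082, -0.08346396,  0.12073755]), np.float64(0.0026432909961292164))
yaw 8.703075733346916 org [0.55554337 0.05556267] res [[-0.0012, 0.001], [0.0007, 0.0007], [0.0006, -0.0009], [-0.0001, -0.0007]]
plunger [ 0.57672732 -0.08282533] handle x line [0.46163722 0.04118786]
handle [ 0.46931602 -0.00695717  0.086     ] station [-0.09469463 -0.04875258]
proj side [np.float64(283.33659542807993), np.float64(228.29099340281704)] [np.float64(311.5152263739726), np.float64(221.78320044912817)]
wing from top edge [ 0.00020693 -0.13901838]
```

```bash
cat >> h.py <<'E'
from scipy.spatial.transform import Rotation as Ro
def show(tgt=None,yawy=None):
    """shift/turn to tgt with tool down, tool y at heading yawy(deg)"""
    s=manip.state();R=Ro.from_euler("xyz",s["eef_rot"],degrees=True).as_matrix()
    print("t",s["time"],"p",(s["position"]*1e3).round(1),"F",s["contact_force"].round(1),"M",s["moment"].round(2),"gap",round(s["finger_gap"]*1e3,1),"q",s["joint_pos"].round(0))
    print("toolx",R[:,0].round(3),"tooly",R[:,1].round(3),"yhead",np.degrees(np.arctan2(R[1,1],R[0,1])).round(1))
    if tgt is not None:
        print("shift mm",(R.T@(np.array(tgt)-s["position"])*1e3).round(1))
        a=np.radians(yawy);T=np.c_[[0,0,-1],[np.cos(a),np.sin(a),0],np.cross([0,0,-1],[np.cos(a),np.sin(a),0])]
        print("turn",Ro.from_matrix(R.T@T).as_rotvec(degrees=True).round(2))
E
python3 - <<'E'
from h import *
for a in(98.7,-81.3):show([.577,-.0825,.25],a)
E
```

```text
t 0.1 p [322.7 648.4 230.2] F [-1.1  0.2 -0.2] M [-0.    0.   -0.01] gap 85.6 q [-69.  34.   3.  92.  -2.  54.  -2.]
toolx [-0.001 -0.002 -1.   ] tooly [ 0.446  0.895 -0.002] yhead 63.5
shift mm [ -18.6 -541.1  553.3]
turn [-3.516e+01 -3.000e-02  1.100e-01]
t 0.1 p [322.7 648.4 230.2] F [-1.1  0.2 -0.2] M [-0.    0.   -0.01] gap 85.6 q [-69.  34.   3.  92.  -2.  54.  -2.]
toolx [-0.001 -0.002 -1.   ] tooly [ 0.446  0.895 -0.002] yhead 63.5
shift mm [ -18.6 -541.1  553.3]
turn [1.4484e+02 1.5000e-01 4.0000e-02]
```

Emit:
move_arm(rows="0 0 0 -6 -31 32 0.3; 0 0 0 -12 -62 64 0.3; 0 0 0 -18 -93 96 0.3; 0 0 0 -20 -124 128 0.3; 0 0 0 -20 -158 160 0.3", newtons=40)

```text
time: 0.6
position: [0.3961, 0.4342, 0.2507]
eef_rot: [-75.3, 89.9, -101.7]
contact_force: [0.4, 0.2, 0.1]
finger_gap: 0.0599
```

Emit:
move_arm(rows="0 0 0 0 -32 33 0.3; 0 0 0 0 -64 66 0.3; 0 0 0 0 -96 99 0.3; 0 0 0 0 -128 132 0.3; 0 0 0 0 -160 165 0.3")

```text
time: 1.1
position: [0.4727, 0.2156, 0.2509]
eef_rot: [-84.5, 89.9, -111.0]
contact_force: [-0.3, -0.5, -0.6]
finger_gap: 0.0597
```

Emit:
move_arm(rows="0 0 0 0 -32 33 0.3; 0 0 0 0 -64 66 0.3; 0 0 0 0 -96 99 0.3; 0 0 0 0 -128 132 0.3; 0 0 0 0 -160 165 0.3")

```text
time: 1.6
position: [0.5493, -0.0029, 0.2509]
eef_rot: [-100.6, 89.9, -127.0]
contact_force: [0.9, 0.9, -0.0]
finger_gap: 0.06
```

Emit:
move_arm(rows="-7 0 0 0 -20 20 0.3; -14 0 0 0 -40 40 0.3; -21 0 0 0 -60 60 0.3; -28 0 0 0 -63 63 0.3; -35 0 0 0 -63 63 0.3")

```text
time: 2.1
position: [0.5775, -0.0896, 0.2506]
eef_rot: [-138.2, 89.8, -129.5]
contact_force: [1.0, 0.9, 0.1]
finger_gap: 0.0598
```

```bash
python3 -c "
from h import *
show([.577,-.0825,.145],98.7)"
```

```text
t 2.1 p [577.5 -89.6 250.6] F [1.  0.9 0.1] M [ 0.08 -0.01 -0.  ] gap 59.8 q [  2.  22.   3. 110.  -1.  48. 104.]
toolx [-0.002 -0.002 -1.   ] tooly [-0.151  0.989 -0.002] yhead 98.7
shift mm [105.5   7.3   0.8]
turn [-0.04 -0.12  0.11]
```

Emit:
move_arm(rows="0 0 0 25 7.3 0.8 0.6; 0 0 0 50 7.3 0.8 0.6; 0 0 0 75 7.3 0.8 0.6; 0 0 0 95 7.3 0.8 0.6; 0 -0.1 0.1 105 7.3 0.8 0.6")

```text
time: 2.6
position: [0.5756, -0.0822, 0.1435]
eef_rot: [168.5, 89.8, 177.2]
contact_force: [-0.3, 0.1, -0.1]
finger_gap: 0.0342
```

```bash
python3 -c "
from h import *
show([.577,-.0825,.103],98.7)
a=manip.get_image('side')[170:270,210:340];b=manip.get_image('top')[180:260,260:360]
cv2.imwrite('pics/near.png',np.hstack([cv2.resize(a,(520,400),interpolation=2),cv2.resize(b,(280,224)).repeat(1,0)[:400] if 0 else cv2.copyMakeBorder(cv2.resize(b,(280,224)),0,176,0,0,0)]))"
```

```text
t 2.6 p [575.6 -82.2 143.5] F [-0.3  0.1 -0.1] M [-0.05  0.03 -0.02] gap 34.2 q [  2.  30.   2. 115.  -2.  35. 104.]
toolx [-0.004  0.    -1.   ] tooly [-0.151  0.989  0.001] yhead 98.7
shift mm [40.5 -0.5  1.5]
turn [-0.02 -0.22 -0.05]
```

View pics/near.png

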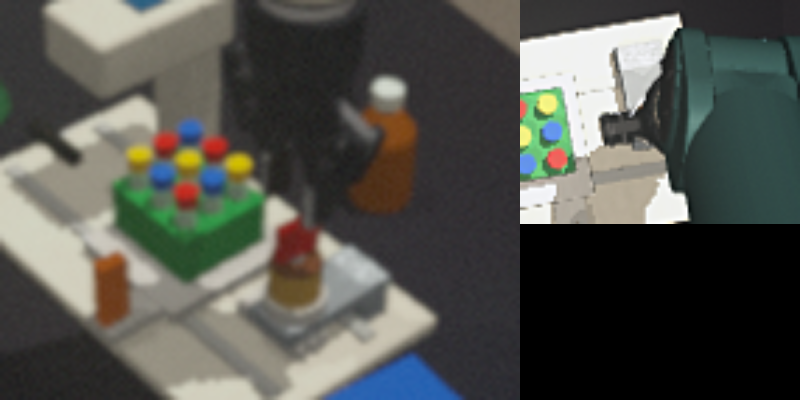

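Emit:
move_arm(rows="0 -0.2 0 15 -0.5 1.5 0.6; 0 -0.2 0 30 -0.5 1.5 0.6; 0 -0.2 0 38 -0.5 1.5 0.6; 0 -0.2 0 39 -0.5 1.5 0.6; 0 -0.2 0 39 -0.5 1.5 0.6")

```text
time: 3.2
position: [0.5776, -0.0828, 0.1057]
eef_rot: [32.9, 90.0, 41.6]
contact_force: [-0.4, -0.9, 0.9]
finger_gap: 0.0344
```

Emit:
move_arm(rows="0 0 0 0 0 0 0.8; 0 0 0 0 0 0 0.95; 0 0 0 0 0 0 1; 0 0 0 0 0 0 1; 0 0 0 0 0 0 1", newtons=40)

```text
time: 3.7
position: [0.5779, -0.0809, 0.1068]
eef_rot: [55.6, 89.8, 64.3]
contact_force: [-1.8, 3.8, 6.2]
finger_gap: 0.0092
```

```bash
python3 -c "
from h import *
show([.577,-.0825,.103],98.7)"
```

```text
t 3.7 p [577.9 -80.9 106.8] F [-1.8  3.8  6.2] M [ 0.74  0.33 -0.01] gap 9.2 q [  3.  34.   1. 116.  -2.  31. 104.]
toolx [ 0.001  0.002 -1.   ] tooly [-0.152  0.988  0.002] yhead 98.7
shift mm [ 3.8 -1.4 -1.1]
turn [ 0.03  0.09 -0.13]
```

Emit:
move_arm(rows="0 0 0 -2 0 0 1; 0 0 0 -4 0 0 1; 0 0 0 -6 0 0 1; 0 0 0 -8 0 0 1; 0 0 0 -10 0 0 1")

```text
time: 4.2
position: [0.5778, -0.0808, 0.1165]
eef_rot: [64.7, 89.8, 73.4]
contact_force: [0.8, 1.9, -8.1]
finger_gap: 0.0092
```

```bash
python3 -c "
from h import *
show([.577,-.0825,.103],98.7)"
```

```text
t 4.2 p [577.8 -80.8 116.5] F [ 0.8  1.9 -8.1] M [ 0.22 -0.35 -0.  ] gap 9.2 q [  3.  33.   2. 116.  -2.  32. 104.]
toolx [ 0.001  0.003 -1.   ] tooly [-0.152  0.988  0.002] yhead 98.7
shift mm [13.5 -1.6 -1.1]
turn [ 0.03  0.07 -0.14]
```

Emit:
move_arm(rows="0 0 0 -2 0 0 1; 0 0 0 -4 0 0 1; 0 0 0 -5.5 0 0 1; 0 0 0 -5.5 0 0 1")

```text
time: 4.6
position: [0.5778, -0.0808, 0.1222]
eef_rot: [61.8, 89.8, 70.6]
contact_force: [1.2, 0.8, -7.7]
finger_gap: 0.0088
```

Emit:
move_arm(rows="0 0 0 -0.5 0 0 1; 0 0 0 -1 0 0 1; 0 0 0 -1 0 0 1")

```text
time: 4.9
position: [0.5778, -0.0808, 0.1232]
eef_rot: [63.4, 89.8, 72.1]
contact_force: [0.9, 1.5, -7.6]
finger_gap: 0.0095
```

Emit:
move_arm(rows="0 0 0 -0.5 0 0 1; 0 0 0 -1 0 0 1; 0 0 0 -1 0 0 1")

```text
time: 5.2
position: [0.5778, -0.0808, 0.1243]
eef_rot: [63.4, 89.8, 72.1]
contact_force: [2.5, 1.9, -8.2]
finger_gap: 0.0094
```

Emit:
move_arm(rows="0 0 0 -0.5 0 0 1; 0 0 0 -1 0 0 1; 0 0 0 -1 0 0 1")

```text
time: 5.5
position: [0.5778, -0.0808, 0.1253]
eef_rot: [62.6, 89.8, 71.3]
contact_force: [0.8, 1.4, -8.2]
finger_gap: 0.0089
```

Emit:
move_arm(rows="0 0 0 -0.5 0 0 1; 0 0 0 -1 0 0 1; 0 0 0 -1 0 0 1")

```text
time: 5.8
position: [0.5778, -0.0808, 0.1264]
eef_rot: [61.4, 89.8, 70.1]
contact_force: [1.5, 1.2, -8.0]
finger_gap: 0.0096
```

Emit:
move_arm(rows="0 0 0 -0.5 0 0 1; 0 0 0 -1 0 0 1; 0 0 0 -1 0 0 1")

```text
time: 6.1
position: [0.5778, -0.0808, 0.1275]
eef_rot: [62.4, 89.8, 71.1]
contact_force: [2.1, 1.6, -8.1]
finger_gap: 0.0093
```

Emit:
move_arm(rows="0 0 0 -0.5 0 0 1; 0 0 0 -1 0 0 1; 0 0 0 -1 0 0 1")

```text
time: 6.4
position: [0.5778, -0.0808, 0.1285]
eef_rot: [62.9, 89.8, 71.7]
contact_force: [1.0, 0.4, -8.0]
finger_gap: 0.0088
```

Emit:
move_arm(rows="0 0 0 -0.5 0 0 1; 0 0 0 -1 0 0 1; 0 0 0 -1 0 0 1")

```text
time: 6.7
position: [0.5778, -0.0808, 0.1296]
eef_rot: [61.2, 89.8, 70.0]
contact_force: [1.4, 1.4, -9.1]
finger_gap: 0.0094
```

Emit:
move_arm(rows="0 0 0 -0.5 0 0 1; 0 0 0 -1 0 0 1; 0 0 0 -1 0 0 1")

```text
time: 7.0
position: [0.5778, -0.0808, 0.1307]
eef_rot: [61.0, 89.8, 69.7]
contact_force: [1.7, -0.2, -10.1]
finger_gap: 0.0093
```

Emit:
move_arm(rows="0 0 0 -0.5 0 0 1; 0 0 0 -1 0 0 1; 0 0 0 -1 0 0 1")

```text
time: 7.3
position: [0.5778, -0.0808, 0.1318]
eef_rot: [61.2, 89.8, 69.9]
contact_force: [1.8, 1.2, -8.3]
finger_gap: 0.0093
```

Just noise; continue.

Emit:
move_arm(rows="0 0 0 -0.5 0 0 1; 0 0 0 -1 0 0 1; 0 0 0 -1 0 0 1")

```text
time: 7.6
position: [0.5778, -0.0808, 0.1328]
eef_rot: [60.9, 89.8, 69.6]
contact_force: [1.6, 0.6, -8.1]
finger_gap: 0.0091
```

Emit:
move_arm(rows="0 0 0 -0.5 0 0 1; 0 0 0 -1 0 0 1; 0 0 0 -1 0 0 1")

```text
time: 7.9
position: [0.5778, -0.0808, 0.1339]
eef_rot: [61.8, 89.8, 70.5]
contact_force: [1.4, 2.4, -9.8]
finger_gap: 0.0095
```

```bash
python3 -c "
from h import *
a=manip.get_image('side');cv2.imwrite('pics/l.png',cv2.resize(a[170:270,220:340],(720,600),interpolation=2))
print(blobs(a,(0,150,40),(5,255,255),(270,190,310,250)));print(proj('side',[.577,-.0825,.12]),proj('side',[.577,-.0825,.147]))
show()"
```

```text
[(array([280, 218,   2,   9,  16]), array([280.5, 222.1]), ((8.0, 1.0), 90.0))]
[np.float64(283.35408047578386), np.float64(228.19033078269354)] [np.float64(283.70649624080704), np.float64(220.68361902008496)]
t 7.95 p [577.7 -80.8 133.9] F [ 2.2  1.8 -9.1] M [ 0.14 -0.47  0.04] gap 9.3 q [  2.  31.   2. 115.  -2.  34. 104.]
toolx [ 0.001  0.003 -1.   ] tooly [-0.152  0.988  0.003] yhead 98.7
```

View pics/l.png

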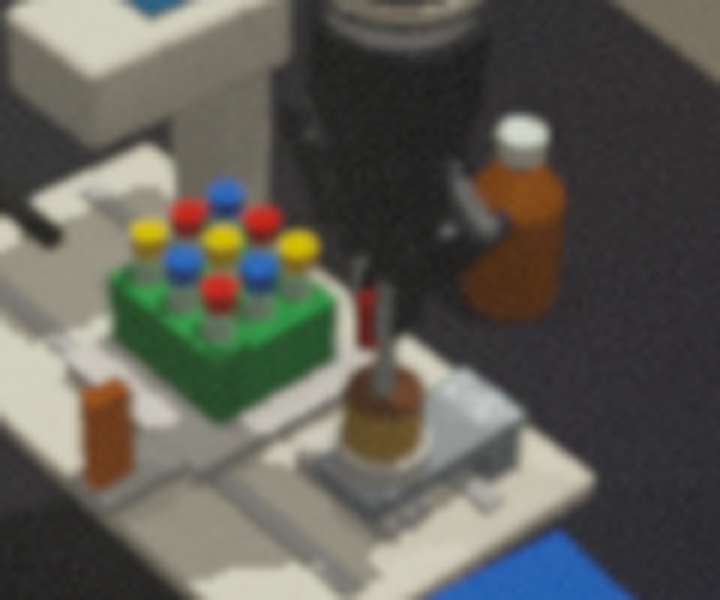

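The view shows the red wing at crop (367,315) and the stem at (383,360), so the wing has lifted with the fingers without slipping. I'll keep going up.

Emit:
move_arm(rows="0 0 0 -0.5 0 0 1; 0 0 0 -1 0 0 1; 0 0 0 -1 0 0 1")

```text
time: 8.25
position: [0.5778, -0.0809, 0.135]
eef_rot: [59.8, 89.8, 68.5]
contact_force: [2.4, 1.5, -9.2]
finger_gap: 0.0094
```

Emit:
move_arm(rows="0 0 0 -0.5 0 0 1; 0 0 0 -1 0 0 1; 0 0 0 -1 0 0 1")

```text
time: 8.55
position: [0.5778, -0.0808, 0.136]
eef_rot: [59.6, 89.8, 68.3]
contact_force: [1.9, 1.0, -10.2]
finger_gap: 0.0091
```

Emit:
move_arm(rows="0 0 0 -0.5 0 0 1; 0 0 0 -1 0 0 1; 0 0 0 -1 0 0 1")

```text
time: 8.85
position: [0.5777, -0.0808, 0.1371]
eef_rot: [61.4, 89.8, 70.1]
contact_force: [2.2, 1.4, -9.9]
finger_gap: 0.0093
```

Emit:
move_arm(rows="0 0 0 -0.5 0 0 1; 0 0 0 -1 0 0 1; 0 0 0 -1 0 0 1")

```text
time: 9.15
position: [0.5778, -0.0808, 0.1382]
eef_rot: [60.5, 89.8, 69.3]
contact_force: [1.4, 0.7, -9.5]
finger_gap: 0.0092
```

Emit:
move_arm(rows="0 0 0 -0.5 0 0 1; 0 0 0 -1 0 0 1; 0 0 0 -1 0 0 1")

```text
time: 9.45
position: [0.5777, -0.0808, 0.1389]
eef_rot: [61.9, 89.8, 70.6]
contact_force: [3.2, 1.0, -13.3]
finger_gap: 0.0091
```

Emit:
move_arm(rows="0 0 0 1.5 0 0 1; 0 0 0 3.3 0 0 1; 0 0 0 3.3 0 0 1")

```text
time: 9.75
position: [0.5778, -0.0808, 0.1355]
eef_rot: [61.9, 89.8, 70.7]
contact_force: [3.0, 1.7, -9.8]
finger_gap: 0.0091
```

Emit:
move_arm(rows="4 0 0 0 0 0 1; 8 0 0 0 0 0 1; 12 0 0 0 0 0 1; 16 0 0 0 0 0 1; 16 0 0 0 0 0 1")

```text
time: 10.25
position: [0.5777, -0.0803, 0.1355]
eef_rot: [86.3, 89.8, 79.1]
contact_force: [2.3, 1.9, -8.6]
finger_gap: 0.0092
```

```bash
python3 -c "
from h import *
show([.577,-.0825,.103],98.7)"
```

```text
t 10.25 p [577.7 -80.3 135.5] F [ 2.3  1.9 -8.6] M [ 0.24 -0.46 -0.03] gap 9.2 q [ -1.  31.   6. 115.  -6.  34.  92.]
toolx [ 0.001  0.003 -1.   ] tooly [0.126 0.992 0.003] yhead 82.8
shift mm [32.5 -2.4 -0.4]
turn [-15.95   0.04  -0.17]
```

Emit:
move_arm(rows="6 0 0 0 0 0 1; 12 0 0 0 0 0 1; 18 0 0 0 0 0 1; 24 0 0 0 0 0 1; 27 0 0 0 0 0 1")

```text
time: 10.75
position: [0.5779, -0.0794, 0.1356]
eef_rot: [115.2, 89.8, 80.9]
contact_force: [2.9, 2.3, -9.1]
finger_gap: 0.0094
```

Emit:
move_arm(rows="6 0 0 0 0 0 1; 12 0 0 0 0 0 1; 18 0 0 0 0 0 1; 24 0 0 0 0 0 1; 27 0 0 0 0 0 1")

```text
time: 11.25
position: [0.5785, -0.0786, 0.1358]
eef_rot: [134.9, 89.7, 73.6]
contact_force: [2.4, 1.4, -10.3]
finger_gap: 0.0091
```

```bash
python3 -c "
from h import *
show([.577,-.0825,.103],28.8)"
```

```text
t 11.25 p [578.5 -78.6 135.8] F [  2.4   1.4 -10.3] M [ 0.19 -0.61  0.01] gap 9.1 q [-12.  33.  21. 116. -20.  35.  52.]
toolx [ 0.001  0.005 -1.   ] tooly [0.877 0.48  0.003] yhead 28.7
shift mm [32.7 -3.3  2.8]
turn [-0.11 -0.19 -0.19]
```

Emit:
move_arm(rows="0 0 0 1.5 0 0 1; 0 0 0 3 0 0 1; 0 0 0 4.5 0 0 1; 0 0 0 5.5 0 0 1; 0 0 0 5.5 0 0 1")

```text
time: 11.75
position: [0.5785, -0.0786, 0.1301]
eef_rot: [136.0, 89.7, 74.7]
contact_force: [2.0, 0.7, -10.0]
finger_gap: 0.0094
```

Emit:
move_arm(rows="0 0 0 0.5 0 0 1; 0 0 0 1 0 0 1; 0 0 0 1 0 0 1")

```text
time: 12.05
position: [0.5785, -0.0786, 0.1291]
eef_rot: [135.7, 89.7, 74.4]
contact_force: [2.0, 1.5, -8.9]
finger_gap: 0.0091
```

Emit:
move_arm(rows="0 0 0 0.5 0 0 1; 0 0 0 0.8 0 0 1; 0 0 0 0.8 0 0 1")

```text
time: 12.35
position: [0.5786, -0.0786, 0.1288]
eef_rot: [134.7, 89.7, 73.4]
contact_force: [0.2, 1.7, -2.8]
finger_gap: 0.0092
```

Emit:
move_arm(rows="0 0 0 0.3 0 0 1; 0 0 0 0.3 0 0 0.8; 0 0 0 0.3 0 0 0.6; 0 0 0 0.3 0 0 0.5; 0 0 0 0.3 0 0 0.5", newtons=20)

```text
time: 12.85
position: [0.5788, -0.079, 0.1288]
eef_rot: [128.4, 89.7, 67.1]
contact_force: [0.1, 0.5, -0.3]
finger_gap: 0.0424
```

Emit:
move_arm(rows="0 0 0 -15 0 0 0.5; 0 0 0 -30 0 0 0.5; 0 0 0 -50 0 0 0.5; 0 0 0 -75 0 0 0.5; 0 0 0 -90 0 0 0.5")

```text
time: 13.35
position: [0.5798, -0.0799, 0.2222]
eef_rot: [96.8, 89.6, 35.4]
contact_force: [-0.1, -0.5, -0.6]
finger_gap: 0.0428
```

```bash
python3 -c "
from h import *
a=manip.get_image('side');cv2.imwrite('pics/p.png',cv2.resize(a[170:270,220:340],(720,600),interpolation=2))
show([.4693,-.007,.22],98.7)
b=blobs(a,(0,150,40),(5,255,255),(270,190,310,250));print(b)"
```

```text
t 13.4 p [581.1 -80.2 224.1] F [ 0.8 -0.4  0.8] M [-0.06 -0.01 -0.01] gap 42.9 q [-15.  26.  26. 112. -16.  45.  48.]
toolx [ 0.01   0.004 -1.   ] tooly [0.877 0.48  0.011] yhead 28.7
shift mm [   3.3  -63.  -117.9]
turn [-70.03   0.43  -0.51]
[(array([279, 216,  12,  12, 102]), array([284.8, 221.8]), ((12.965338706970215, 9.17060375213623), 18.434947967529297))]
```

View pics/p.png

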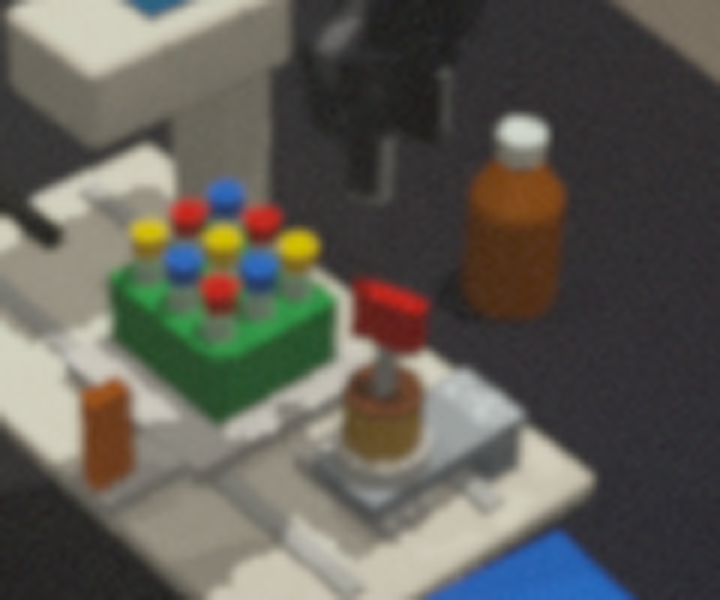

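The plunger is parked: the red wing stands raised and twisted at crop (392,315), with the exposed stem at (385,370) above the sleeve. Next is the handle.

Emit:
move_arm(rows="-7 0 0 0 -13 -24 0.5; -14 0 0 0 -26 -48 0.5; -21 0 0 0 -39 -72 0.5; -28 0 0 0 -52 -96 0.5; -35 0 0 0 -63 -118 0.5")

```text
time: 13.9
position: [0.468, -0.0065, 0.224]
eef_rot: [49.5, 89.3, 23.5]
contact_force: [0.3, 0.0, -0.0]
finger_gap: 0.0431
```

Emit:
move_arm(rows="-7 0 0 0 0 0 0.5; -14 0 0 0 0 0 0.5; -21 0 0 0 0 0 0.5; -28 0 0 0 0 0 0.5; -35 0 0 0 0 0 0.5")

```text
time: 14.4
position: [0.4682, -0.0067, 0.2247]
eef_rot: [11.6, 89.3, 20.8]
contact_force: [-0.6, -0.0, 0.2]
finger_gap: 0.0426
```

```bash
python3 -c "
from h import *
show([.4665,-.0072,.120],98.7)"
```

```text
t 14.4 p [468.2  -6.7 224.7] F [-0.6 -0.   0.2] M [ 0.01  0.06 -0.04] gap 42.6 q [-11.  16.   8. 125.  -4.  38.  99.]
toolx [ 0.012  0.004 -1.   ] tooly [-0.16   0.987  0.003] yhead 99.2
shift mm [104.7  -0.5  -3. ]
turn [ 0.51  0.71 -0.15]
```

Emit:
move_arm(rows="0 0.7 0 25 -0.5 -3 0.5; 0.5 0.7 0 50 -0.5 -3 0.5; 0.5 0.7 0 75 -0.5 -3 0.5; 0.5 0.7 0 95 -0.5 -3 0.5; 0.5 0.7 0 105 -0.5 -3 0.5")

```text
time: 14.9
position: [0.4661, -0.0074, 0.1188]
eef_rot: [116.7, 89.8, 125.4]
contact_force: [-0.3, 0.6, 0.5]
finger_gap: 0.0432
```

```bash
python3 -c "
from h import *
show([.4665,-.0072,.055],98.7)"
```

```text
t 14.9 p [466.1  -7.4 118.8] F [-0.3  0.6  0.5] M [ 0.02  0.02 -0.02] gap 43.2 q [ -9.  27.   6. 130.  -7.  24. 101.]
toolx [-0.002  0.002 -1.   ] tooly [-0.151  0.988  0.002] yhead 98.7
shift mm [63.8  0.   0.5]
turn [-0.   -0.07 -0.14]
```

Emit:
move_arm(rows="0 0 0 20 0 0.5 0.5; 0 0 0 40 0 0.5 0.5; 0 0 0 55 0 0.5 0.5; 0 0 0 62 0 0.5 0.5; 0 0 0 62 0 0.5 0.5")

```text
time: 15.4
position: [0.4666, -0.0073, 0.0566]
eef_rot: [127.3, 89.8, 136.0]
contact_force: [-0.5, 0.3, -0.3]
finger_gap: 0.0428
```

Emit:
move_arm(rows="0 0 0 0 0 0 0.65; 0 0 0 0 0 0 0.8; 0 0 0 0 0 0 0.9; 0 0 0 0 0 0 1; 0 0 0 0 0 0 1", newtons=25)

```text
time: 15.9
position: [0.4671, -0.0064, 0.0575]
eef_rot: [93.9, 89.8, 102.6]
contact_force: [-1.3, 2.8, 6.7]
finger_gap: 0.0137
```

```bash
python3 -c "
from h import *
show([.4665,-.0072,.055],98.7)"
```

```text
t 15.9 p [467.1  -6.4  57.5] F [-1.3  2.8  6.7] M [ 0.41  0.16 -0.08] gap 13.7 q [ -7.  34.   4. 132.  -8.  15. 102.]
toolx [-0.001  0.003 -1.   ] tooly [-0.152  0.988  0.003] yhead 98.7
shift mm [ 2.5 -0.7 -0.7]
turn [ 0.04 -0.01 -0.18]
```

Emit:
move_arm(rows="0 0 0 -0.5 2 0 1; 0 0 0 -0.8 5 0 1; 0 0 0 -0.8 9 0 1; 0 0 0 -0.8 13 0 1; 0 0 0 -0.8 17 0 1")

```text
time: 16.4
position: [0.4645, 0.0107, 0.0578]
eef_rot: [98.9, 89.8, 107.7]
contact_force: [4.3, -1.0, -22.0]
finger_gap: 0.0141
```

Emit:
move_arm(rows="0 0 0 0 4 0 1; 0 0 0 0 8 0 1; 0 0 0 0 12 0 1; 0 0 0 0 16 0 1; 0 0 0 0 20 0 1")

```text
time: 16.9
position: [0.4614, 0.0308, 0.0578]
eef_rot: [99.6, 89.8, 108.3]
contact_force: [3.2, -1.6, -19.0]
finger_gap: 0.0136
```

```bash
python3 -c "
from h import *
show([.4665,-.0072,.057],98.7)"
```

```text
t 16.9 p [461.4  30.8  57.8] F [  3.2  -1.6 -19. ] M [-0.46 -0.6  -0.05] gap 13.6 q [-12.  33.   4. 132. -10.  15.  99.]
toolx [-0.001  0.003 -1.   ] tooly [-0.152  0.988  0.003] yhead 98.7
shift mm [  0.6 -38.3  -0.7]
turn [ 0.04 -0.03 -0.16]
```

Emit:
move_arm(rows="0 0 0 0.3 4 0 1; 0 0 0 0.5 8 0 1; 0 0 0 0.5 12 0 1; 0 0 0 0.5 16 0 1; 0 0 0 0.5 20 0 1")

```text
time: 17.4
position: [0.4583, 0.0508, 0.0576]
eef_rot: [96.3, 89.8, 105.1]
contact_force: [0.5, -2.3, -6.2]
finger_gap: 0.0137
```

Emit:
move_arm(rows="0 0 0 0 4 0 1; 0 0 0 0 8 0 1; 0 0 0 0 12 0 1; 0 0 0 0 16 0 1; 0 0 0 0 20 0 1")

```text
time: 17.9
position: [0.4552, 0.0709, 0.0577]
eef_rot: [96.3, 89.8, 105.1]
contact_force: [2.6, -0.9, -10.9]
finger_gap: 0.0138
```

```bash
python3 -c "
from h import *
show([.4671-.0151,-.0064+.0988,.057],98.7)"
```

```text
t 17.9 p [455.2  70.9  57.7] F [  2.6  -0.9 -10.9] M [-0.5  -0.41 -0.03] gap 13.8 q [-18.  33.   5. 132. -11.  15.  96.]
toolx [-0.001  0.003 -1.   ] tooly [-0.152  0.988  0.003] yhead 98.7
shift mm [ 0.8 21.7  0.1]
turn [ 0.03 -0.02 -0.16]
```

Emit:
move_arm(rows="0 0 0 0.2 3 0 1; 0 0 0 0.3 6 0 1; 0 0 0 0.3 9 0 1; 0 0 0 0.3 12 0 1; 0 0 0 0.3 15 0 1")

```text
time: 18.4
position: [0.4529, 0.0859, 0.0576]
eef_rot: [95.4, 89.8, 104.1]
contact_force: [0.1, -1.2, -3.1]
finger_gap: 0.0138
```

Emit:
move_arm(rows="0 0 0 0 1 0 1; 0 0 0 0 2 0 1; 0 0 0 0 3 0 1; 0 0 0 0 4 0 1; 0 0 0 0 4 0 1")

```text
time: 18.9
position: [0.4523, 0.09, 0.0576]
eef_rot: [94.0, 89.8, 102.7]
contact_force: [0.3, -1.4, -4.0]
finger_gap: 0.0135
```

Emit:
move_arm(rows="0 0 0 0 0.5 0 1; 0 0 0 0 1 0 1; 0 0 0 0 1 0 1")

```text
time: 19.2
position: [0.4521, 0.091, 0.0576]
eef_rot: [94.5, 89.8, 103.2]
contact_force: [0.4, -1.1, -5.4]
finger_gap: 0.0134
```

Emit:
move_arm(rows="0 0 0 0 0.5 0 1; 0 0 0 0 1 0 1; 0 0 0 0 1 0 1")

```text
time: 19.5
position: [0.452, 0.0922, 0.0576]
eef_rot: [94.8, 89.8, 103.6]
contact_force: [1.3, -1.9, -5.3]
finger_gap: 0.0136
```

Emit:
move_arm(rows="0 0 0 0 0.4 0 1; 0 0 0 0 0.7 0 1; 0 0 0 0 0.7 0 1")

```text
time: 19.8
position: [0.4519, 0.0926, 0.0576]
eef_rot: [95.0, 89.8, 103.8]
contact_force: [1.5, -2.4, -3.6]
finger_gap: 0.0137
```

Emit:
move_arm(rows="0 0 0 0 0.4 0 1; 0 0 0 0 0.7 0 1; 0 0 0 0 0.7 0 1")

```text
time: 20.1
position: [0.4519, 0.0926, 0.0576]
eef_rot: [93.8, 89.9, 102.5]
contact_force: [2.5, -4.4, -4.5]
finger_gap: 0.0136
```

Emit:
move_arm(rows="0 0 0 0 0.5 0 1; 0 0 0 0 1 0 1; 0 0 0 0 1 0 1")

```text
time: 20.4
position: [0.4519, 0.0926, 0.0576]
eef_rot: [87.9, 89.9, 96.5]
contact_force: [2.2, -7.3, -4.2]
finger_gap: 0.0134
```

Emit:
move_arm(rows="0 0 0 0 0 0 0.85; 0 0 0 0 0 0 0.7; 0 0 0 0 0 0 0.6; 0 0 0 0 0 0 0.6; 0 0 0 0 0 0 0.6")

```text
time: 20.9
position: [0.4518, 0.0933, 0.0578]
eef_rot: [87.5, 89.9, 96.2]
contact_force: [0.4, 0.9, -0.5]
finger_gap: 0.034
```

Emit:
move_arm(rows="0 0 0 -12 0 0 0.6; 0 0 0 -30 0 0 0.6; 0 0 0 -55 0 0 0.6; 0 0 0 -85 0 0 0.6; 0 0 0 -115 0 0 0.6")

```text
time: 21.4
position: [0.4513, 0.0931, 0.1745]
eef_rot: [94.1, 89.9, 102.8]
contact_force: [1.1, 0.3, -0.6]
finger_gap: 0.0342
```

Emit:
move_arm(rows="0 0 0 -30 0 0 0.6; 0 0 0 -60 0 0 0.6; 0 0 0 -90 30 0 0.6; 0 0 0 -110 70 0 0.6; 0 0 0 -120 110 0 0.6")

```text
time: 21.9
position: [0.4352, 0.2026, 0.298]
eef_rot: [44.7, 89.7, 53.3]
contact_force: [0.6, 0.4, -0.4]
finger_gap: 0.034
```

Emit:
move_arm(rows="0 0 0 0 40 0 0.6; 0 0 0 0 80 0 0.6; 0 0 0 0 120 0 0.6; 0 0 0 0 150 0 0.6; 0 0 0 0 150 0 0.6")

```text
time: 22.4
position: [0.4106, 0.3564, 0.2995]
eef_rot: [57.4, 89.5, 66.5]
contact_force: [-1.0, 0.3, -0.4]
finger_gap: 0.0345
```

```bash
python3 -c "
from h import *
show()
a=manip.get_image('side');b=manip.get_image('top')
c=cv2.resize(a[150:290,180:350],(680,560));d=cv2.resize(b[120:290,110:395],(570,340));cv2.imwrite('pics/f.png',cv2.resize(np.vstack([cv2.resize(a[150:290,180:350],(364,300)),cv2.resize(d,(364,217))]),None,fx=1.1,fy=1.1))
print(blobs(b,(5,120,60),(20,255,255),(235,250,295,290),5))
print('red',blobs(b,(0,150,60),(4,255,255),(295,200,330,245)),blobs(a,(0,150,40),(5,255,255),(270,190,310,250)))"
```

```text
t 22.4 p [410.6 356.4 299.5] F [-1.   0.3 -0.4] M [-0.01  0.04  0.02] gap 34.5 q [-51.  16.   7. 112.  -3.  51.  56.]
toolx [ 0.004  0.008 -1.   ] tooly [-0.157  0.988  0.008] yhead 99.0
[(array([239, 266,   6,  11,  55]), array([241.4, 271.5]), ((10.0, 5.0), 90.0))]
red [(array([306, 217,  13,  10,  54]), array([311.9, 221.1]), ((4.217180252075195, 13.891888618469238), 60.2551155090332))] [(array([279, 216,  12,  12, 100]), array([284.5, 221.5]), ((12.649110794067383, 8.854375839233398), 18.434947967529297))]
```

View pics/f.png

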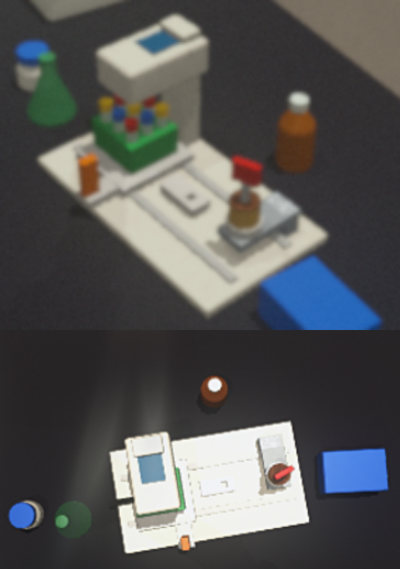

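The rack sits under the head with the handle at top-view pixel (241,271). The wing is still raised and twisted, and the surrounding items are where they were.

```bash
python3 -c "
from h import *
print(np.linalg.norm(onz('top',(241.4,271.5),.086)-onz('top',(279.8,264.7),.086)))
print(manip.finish_job())"
```

```text
0.09894062021398164
the job is handed in; nothing more can be done
None
```

The plunger is parked in its rest notch and the carriage is fully home under the scanner head. I handed the job in at about 22 s.

- **Plunger:** I pulled the wing up until the end cap was felt, with the pull rising from about 9.5 N to 13 N. I then backed off 3 mm, twisted it 70° clockwise with almost no torque, and let it down until the spring load came off. After release, and again at the end, the pictures showed the wing still raised and twisted.
- **Carriage:** I slid it gently by the handle until it stopped at the end stop, with no further motion at about 7 N. The arm measured 100.2 mm of travel, and the camera showed about 99 mm, which agrees within its roughly 2 mm calibration. During the slide the gripper briefly pulled up on the handle with about 22 N. I corrected that, and it had dropped to about 4 N by the end stop.
- **Surroundings:** In the final views the flask, bottle, jar and tip box stood where they were, and the arm was clear of everything. I judged this by eye rather than measuring it.

No check failed.

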